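# Post the table's tally through the slotted lid of the tally box

## Task

This table has settled up: draw its thick metal tally up out of the little wooden stand and post it, upright, through the slot in the lid of the clear-sided tally box. The padlocked sliding lid has some play, so feel for the slot with a light touch, then push the tally gently down past the sprung flap under the slot and let it drop, so that it ends up wholly inside the box. Leave everything else on the trolley where it is.

Things in the scene. Friction and masses are not known exactly. Their poses are not given: they have to be found in the camera images.
- tally: the table's tally: plain aluminium plate, 8 mm thick (its own x), 60 mm wide (its own y), 104 mm tall (its own z), 0.12 to 0.16 kg. Origin at the middle of its lower edge. In the stand its top edge is 116 mm above the deck. It is the same either way round. Grip it from above across the 8 mm thickness, near the top edge.
- stand: dark wooden stand, fixed to the deck: block 44 mm (x) by 90 mm (y) by 30 mm high, with one groove along its y, 10 mm wide, 66 mm long and 18 mm deep, in which the tally stands. Origin at the centre of its underside.
- box: tally box, fixed: bamboo frame with clear panes, 200 mm (x) by 130 mm (y), inner floor 8 mm and flat bamboo lid's upper face 150 mm above the deck. Origin: centre of its underside. The 8 mm lid slides along box x; the padlocked hasp (-x end) leaves it 26 mm of play; it stays where left (8 N friction). Neither tally nor fingers may press on the box with more than 30 N.
- slot_shut (a point): fixed point of the box, 13 mm to +x of its centre at the level of the lid's upper face, axes as the box: where the slot's centre would be with the lid fully shut. The slot goes through the lid: 10 mm wide (box x), 64 mm long (box y), centred at box y = 0. The lid is left 4 to 26 mm short of shut, so the slot lies that far to -x of this point: not measured, find it by touch.
- lid_clear (a point): fixed point 40 mm to -x of the box's centre on the lid's face, axes as the box. The lid is flat and bare between 75 mm to -x and 70 mm to +x of the box's centre. Past that: a 6 mm high pull bead near the -x end, a 7 mm high cap strip over the +x end. Rails 6 mm high run along both sides from 52 mm off the centre line.
- flap_zone (a point): fixed point 9 mm below slot_shut: level at which the tally's lower edge meets the sprung steel flap that closes the slot (hinged at the slot's +x edge, swings down). Pushing it open takes about 3 to 10 N; it is fully open when the edge is 40 mm below the lid's face. Then, let go, the tally slides down by its own weight to the inner floor; it fits whole under the flap.
- steamer: bystander: round two-tier bamboo steamer set with lid, 184 mm across, 155 mm tall; origin at the centre of its underside
- teapot: bystander: white ceramic teapot, about 130 mm across and 120 mm tall, spout to its own +y; origin at the centre of its underside
- jar: bystander: empty glass jar with steel screw lid, 68 mm across, 94 mm tall; origin at the centre of its underside
- bowl: bystander: red plastic bowl, 110 mm across, 50 mm tall; origin at the centre of its underside
- plate_gripper: bystander: stainless steel plate gripper with squeeze lever lying on its side, about 200 mm long along its x, 16 mm high; origin under its middle
- canister: bystander: steel chopstick canister, 76 mm across, 115 mm tall, chopsticks standing to 205 mm; origin at the centre of its underside
- tally_mid (a point): the middle of the tally plate, 52 mm above its lower edge; same axes as the tally
Mind the look-alikes: they are no part of the job. Of the things that look like the tally, the middle-sized one is meant.

How it is judged:
By the outcome, as a careful person would: the job done as asked, in the order asked, and still so for the second after the job is handed in, with the robot touching nothing.
It also fails if it takes over 67 s, if anything falls off the work surface, if the arm or the gripper's body presses on something with over 40 N, if the wrist force passes 120 N, or if a joint passes its speed limit or range.

## Robot

A 6-joint arm with a two-finger parallel gripper is mounted at the origin on the work surface. World frame = base frame: x ahead of the robot, y to its left, z up, the work surface at z = 0. Lengths are in mm, angles in rad, forces in N, time in s.
With the tool pointing down it reaches from about 300 to 775 mm from the base axis. Payload 14.6 kg.
Tool frame: the origin (TCP) lies on the mounting face of the last link; the fingertips stand 199 mm ahead of it and the grasp point (between the pads) lies 180 mm ahead of it; z points along the fingers, y is the line along which they close (so a half turn about z gives the same grasp; the last joint's range is limited). The gripper opens to 94 mm and grips with 3 to 60 N. Pads are 16 mm wide; open, the fingers measure 119 mm over their backs; the gripper's body (75 mm by 177 mm) begins 78 mm behind the grasp point.
Start: joints at [-1.259, 0.3, 1.521, -0, 1.321, -0.067], TCP at [203.386, -511.004, 404.646] pointing down, gripper open.
Joint ranges: [-3.03, 3.03], [-0.79, 2.21], [0.23, 2.52], [-1.04, 4.18], [0, 3.07], [-2.55, 2.55]. Speed limits (rad/s): [2.22, 2.22, 2.57, 3.14, 3.14, 3.14].

## Interface

Orientations are given as [roll, pitch, yaw] about the fixed x, y, z axes, in that order (R = Rz(yaw) Ry(pitch) Rx(roll)).
In Python, from cell import manip gives the robot as it stands. The module is installed in compiled form; this text tells all that it offers.
- The arm moves only by the shell command python3 -m creep 'ROWS' [FORCE]. ROWS is a JSON object of lists of equal length, an entry for each row: "slide": the shift along the world's x, y, z in cm, a list of three; "turn": the turn about the world's z in rad; "claw": the opening, from 0 (shut) to 1 (fully open). A call has 1 to 8 rows; each row shifts and turns the commanded pose from where the row before left it; what a row does not reach is not made up. A row lasts 1/8 s, in which the tool goes at most 62.5 mm and 10.7 degrees, less where a joint would pass 70% of its speed; a pose out of reach is approached as far as the arm can. A call with a gripper value outside its range is refused whole. The fingers move at their own pace and stop on an object; FORCE is the grip in N (left out, the last holds). Time passes only in rows, so rows that do not move let the fingers close. It gives the time, the measured TCP pose, the force, the opening and the grip force at its end, in the units of the state.
- manip.read_state(): the state, without advancing time (a new reading comes with each control period).
- manip.camera(name): name is "scene" or "side" or "wrist"; returns (picture, depth): 384x512x3 uint8, red, green, blue; 384x512 float32, mm along the optical axis (not along the pixel's ray), 0 where there is no reading.
- manip.calibration(name): a dict with "intrinsics" (3x3 intrinsics, pixels), "pose" (4x4, takes a point from camera to world coordinates). Camera axes: x right, y up, looking along -z (the intrinsics and any distortion apply to the point x, -y, -z); pixel columns grow to the right and rows downward; lengths in mm; the calibration is good to about 2 mm. A picture is of the moment at which its call begins: read the wrist's pose just before it. calibration takes no time and is no camera call; for the wrist camera it gives the pose at the moment of the call.
- manip.sign_off(): hands the job in; it is judged then, once.
Trained networks look in the newest picture that a camera, given by its name, has taken for a name from the list of things; names that differ only in an ending like _2 or _b are one class to them, and where a whole thing is asked for, a point or a joint stands for the part that bears it (a point fixed in the world has none). Each returns a list of dicts, best first, with "score" (0 to 1); they miss things now and then, are a little off and sometimes report something else, mostly with a low value. They report only what shows in the picture. A call takes as long as a camera call. They do not tell look-alikes from the thing itself.
- manip.cut_out(query, camera): "mask" (384x512 bool, what is visible of it) and "position" ([column, row] in pixels, amid what is visible of it).
The state is a dict: "clock": time; "joints": joint angles; "qd": joint speeds; "effort": joint torques, N m; "eef_pos": TCP position; "eef_rot": TCP orientation; "wrist_force": force on the tool from outside, world axes, zero at the start; "moment": the same for the moment, N m; "finger_gap": finger opening in mm; "finger_force": force on a finger pad.
Only numpy, scipy, OpenCV 4.12 (cv2) and the standard library are available. Lean on these libraries where they do the work, as an engineer would, in place of code of your own. Each camera call takes 0.05 s, during which the arm holds its last target. There are 200 camera calls.

## Working session

There is one attempt and no reset: what is moved stays moved. The work goes in short steps, Python scripts to look and compute and a shell command to move; the robot and the scene stay as the last step left them, time stands still between calls to the robot, and variables do not carry over. Pictures are saved under pics/ and viewed, at most 10 in all, crops included, and the job is handed in when it is done.

```bash
mkdir -p pics; cat > h.py <<'E'
import numpy as np, cv2
from cell import manip
def save(im,n): cv2.imwrite('pics/'+n+'.png',cv2.cvtColor(im,cv2.COLOR_RGB2BGR))
def pts(depth,cal,mask=None):
    K=np.array(cal['intrinsics']);T=np.array(cal['pose'])
    m=depth>0
    if mask is not None: m&=mask
    v,u=np.nonzero(m);d=depth[m]
    p=np.stack([(u-K[0,2])/K[0,0]*d,-(v-K[1,2])/K[1,1]*d,-d],1)
    return p@T[:3,:3].T+T[:3,3],np.stack([u,v],1)
E
python3 - <<'E'
from h import *
ims=[]
for c in ['scene','side']:
    im,d=manip.camera(c);ims.append(im);cal=manip.calibration(c)
    np.savez(c+'.npz',im=im,d=d,K=cal['intrinsics'],T=cal['pose'])
    print(c,np.array(cal['pose']).round(2).tolist(),list(cal.keys()))
    for q in ['tally','stand','box']:
        for r in manip.cut_out(q,c):
            p,_=pts(d,cal,r['mask'])
            print(c,q,round(r['score'],2),np.round(r['position']),r['mask'].sum(),np.median(p,0).round() if len(p) else '',(p.min(0).round(),p.max(0).round()) if len(p) else '')
save(cv2.resize(np.vstack(ims),None,fx=0.78,fy=0.78) if 0 else ims[0],'scene1');save(ims[1],'side1')
print(manip.read_state())
E
```

```text
scene [[0.2, -0.85, 0.49, 1366.39], [0.98, 0.17, -0.1, -159.29], [0.0, 0.5, 0.86, 1390.43], [0.0, 0.0, 0.0, 1.0]] ['intrinsics', 'pose']
scene tally 0.68 [300. 148.] 144 [458. 189.  49.] (array([426., 167.,  -1.]), array([473., 223.,  83.]))
scene tally 0.66 [328. 186.] 455 [671. 246.  86.] (array([630., 228.,   2.]), array([706., 307., 141.]))
scene tally 0.51 [302. 165.] 215 [560. 178.  81.] (array([546., 151.,  27.]), array([575., 209., 126.]))
scene stand 0.76 [304. 175.] 226 [571. 177.  28.] (array([543., 133.,  -2.]), array([594., 229.,  38.]))
scene box 0.94 [193. 172.] 3071 [ 572. -190.  151.] (array([ 308., -272.,   -6.]), array([ 653., -118.,  165.]))
side [[-0.98, 0.13, -0.13, 471.56], [-0.18, -0.62, 0.76, 864.42], [0.02, 0.77, 0.63, 838.82], [0.0, 0.0, 0.0, 1.0]] ['intrinsics', 'pose']
side tally 0.76 [309. 262.] 255 [461. 192.  43.] (array([442., 109.,  -2.]), array([478., 208.,  79.]))
side tally 0.72 [223. 259.] 1049 [667. 253.  78.] (array([633., 234.,   3.]), array([703., 270., 137.]))
side tally 0.58 [270. 244.] 223 [559. 195.  87.] (array([546., 155.,  28.]), array
[... 468 characters left out ...]
ck': 0.4, 'joints': array([-1.25859562e+00,  2.99990775e-01,  1.52109014e+00, -2.38358378e-06,
        1.32069980e+00, -6.66281648e-02]), 'qd': array([-5.98039560e-04,  2.29835391e-03, -7.70577830e-04,  1.81883533e-03,
        9.18075020e-05, -1.70238535e-03]), 'effort': array([ 4.82023988e-04, -5.31187999e+01, -3.52599299e+01,  7.08773802e-02,
        2.18949612e-02, -3.87212140e-05]), 'eef_pos': array([ 203.38708392, -510.99986005,  404.55759655]), 'eef_rot': array([-3.14140485e+00, -1.02172831e-05,  3.78829464e-01]), 'wrist_force': array([ 0.3978986 , -0.30066871,  0.03486381]), 'moment': array([ 0.01113245, -0.00282813,  0.01847514]), 'finger_force': 0.0, 'finger_gap': 94.06824080559745}
```

View pics/scene1.png

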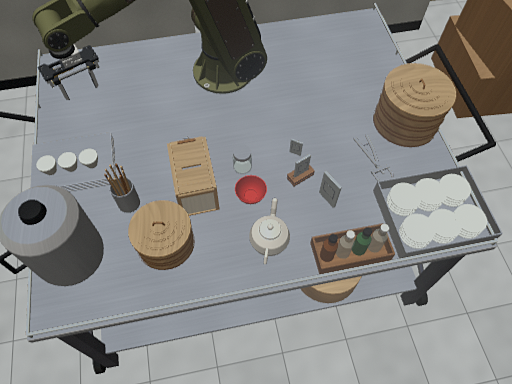

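View pics/side1.png

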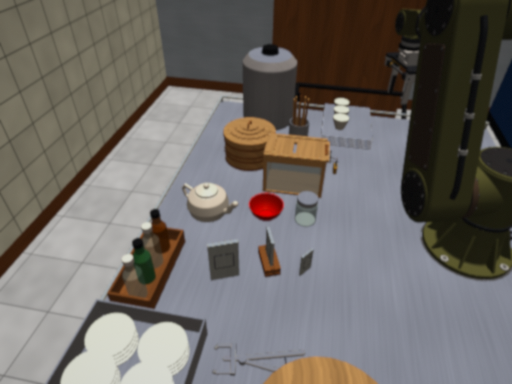

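The scene view shows the tally in its stand at about (302,165), between two look-alikes at (297,148) and (330,188). The box is at about (193,175). Next I'll fit the box and stand poses.

```bash
python3 - <<'E'
from h import *
for c in ['scene','side']:
    f=np.load(c+'.npz');cal=dict(intrinsics=f['K'],pose=f['T']);d=f['d']
    p,uv=pts(d,cal)
    def rect(lo,hi,c0,R,n):
        m=(p[:,2]>lo)&(p[:,2]<hi)&(np.hypot(*(p[:,:2]-c0).T)<R);q=p[m][:,:2].astype(np.float32)
        print(c,n,m.sum(),cv2.minAreaRect(q),q.mean(0),p[m][:,2].mean())
        l=cv2.fitLine(q,cv2.DIST_L2,0,.01,.01).ravel(); print(np.arctan2(l[1],l[0]))
    rect(140,162,(545,-190),150,'lid')
    rect(24,36,(562,180),62,'stand'); rect(50,120,(562,180),45,'tally')
E
```

```text
scene lid 2193 ((529.0988159179688, -190.70535278320312), (215.56211853027344, 129.6513214111328), 1.4570188522338867) [ 536.69293 -190.69193] 152.82803060073599
0.029662475
scene stand 184 ((558.0716552734375, 180.38711547851562), (45.67977523803711, 93.51313018798828), 21.622474670410156) [566.64294 175.91663] 30.41196439384229
-1.3374196
scene tally 176 ((558.3008422851562, 179.9110107421875), (11.592350006103516, 63.30607604980469), 22.125703811645508) [560.4704  179.10097] 89.31779770103334
-1.1932775
side lid 1641 ((529.2350463867188, -189.78863525390625), (214.41043090820312, 139.79348754882812), 1.3890169858932495) [ 532.4626  -181.90508] 151.97341684862909
0.07040448
side stand 312 ((560.9500732421875, 181.78932189941406), (44.52757263183594, 91.82720947265625), 23.188825607299805) [560.49817 191.94005] 29.949030823328723
-0.99187493
side tally 201 ((561.205078125, 181.9932403564453), (8.993228912353516, 62.595096588134766), 23.21821403503418) [559.9052  189.21617] 91.78219392541287
-1.1376415
```

```bash
python3 -m creep '{"slide":[[3.7,3.3,1],[4.2,4,1],[4.2,4,1],[4.2,4,1],[4.2,4,0.5],[4.2,4,0],[4.2,4,0],[4.2,4,0]],"turn":[0.152,0.152,0.152,0.152,0.152,0.152,0.152,0.152],"claw":[1,1,1,1,1,1,1,1]}'
python3 - <<'E'
from h import *
s=manip.read_state();print(s['eef_pos'],s['eef_rot'],s['clock'])
cal=manip.calibration('wrist');im,d=manip.camera('wrist')
cal=manip.calibration('wrist');print(np.array(cal['pose']).round(2).tolist())
np.savez('w1.npz',im=im,d=d,K=cal['intrinsics'],T=cal['pose']);save(im,'w1')
p,_=pts(d,cal);m=(p[:,2]>140)&(p[:,2]<170)
print(m.sum(),p[m].min(0),p[m].max(0))
E
```

```text
clock: 1.4
eef_pos: [535.5, -196.4, 449.8]
eef_rot: [3.141, 0.0, 1.6]
wrist_force: [1.0, -1.2, -0.4]
finger_gap: 93.9
finger_force: 0.0
[ 535.51172756 -196.44047345  449.79896934] [3.14131065e+00 1.57868564e-04 1.59979351e+00] 1.4
[[1.0, -0.04, -0.01, 535.96], [0.04, 0.96, 0.26, -114.84], [0.0, -0.26, 0.96, 428.91], [0.0, 0.0, 0.0, 1.0]]
21625 [ 424.5243327  -406.83040812  140.00186152] [ 640.47543125 -115.65823551  163.23782294]
```

View pics/w1.png

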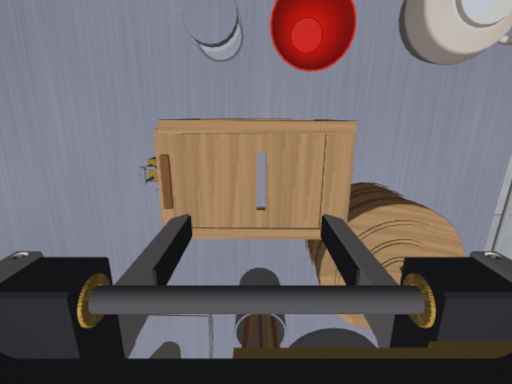

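The wrist view shows the slot at about column 261, rows 152–208, with the hasp at the left (world -x) and the cap strip at the right (+x). I'll now get its position from colour and depth.

```bash
python3 - <<'E'
from h import *
f=np.load('w1.npz');cal=dict(intrinsics=f['K'],pose=f['T']);d=f['d'];im=f['im'].astype(int)
K=f['K'];T=f['T']
def at(u,v,z):
    r=T[:3,:3]@np.array([(u-K[0,2])/K[0,0],-(v-K[1,2])/K[1,1],-1]);return (T[:3,3]+r*(z-T[2,3])/r[2]).round(1)
hsv=cv2.cvtColor(f['im'],cv2.COLOR_RGB2HSV)
m=np.zeros(d.shape,np.uint8);m[135:225,240:290]=(hsv[135:225,240:290,1]<60)
v,u=np.nonzero(m);print(len(u),u.min(),u.max(),v.min(),v.max(),np.median(d[m>0]))
P=np.array([at(a,b,150) for a,b in zip(u,v)],np.float32)[:,:2];print('slot',cv2.minAreaRect(P))
print(im[178,248:276].tolist()); print(d[178,248:276].round(0).tolist())
# top corners of the box (lid/rails): z ~156
p,uv=pts(d,cal);k=(p[:,2]>146)&(p[:,2]<162)&(p[:,0]>425)&(p[:,0]<645)&(p[:,1]>-262)&(p[:,1]<-110)&(uv[:,1]<236)
for r in (135,160,180,205,230):
    q=p[k&(uv[:,1]==r)];print(r,q[:,0].min().round(1),q[:,0].max().round(1),q[:,1].mean().round(1))
for r in (180,200,300,330):
    q=p[k&(uv[:,0]==r)];print('col',r,q[:,1].min().round(1),q[:,1].max().round(1),q[:,0].mean().round(1))
hi=(p[:,2]>154)&k
for r in (160,180,200):
    q=p[hi&(uv[:,1]==r)];print(r,q[:,[0,2]].round(0).tolist()[::3])
for n,(a,b) in dict(tl=(160,121),tr=(355,121),bl=(163,239),br=(350,239)).items(): print(n,at(a,b,156))
E
```

```text
508 256 265 153 207 296.23517Traceback (most recent call last):
  File "<stdin>", line 9, in <module>
cv2.error: OpenCV(4.12.0) /io/opencv/modules/imgproc/src/convhull.cpp:143: error: (-215:Assertion failed) total >= 0 && (depth == CV_32F || depth == CV_32S) in function 'convexHull'
```

```bash
python3 - <<'E'
from h import *
f=np.load('w1.npz');cal=dict(intrinsics=f['K'],pose=f['T']);d=f['d'];im=f['im'].astype(int)
K=f['K'];T=f['T']
def at(u,v,z):
    r=T[:3,:3]@np.array([(u-K[0,2])/K[0,0],-(v-K[1,2])/K[1,1],-1]);return (T[:3,3]+r*(z-T[2,3])/r[2]).round(1)
hsv=cv2.cvtColor(f['im'],cv2.COLOR_RGB2HSV)
m=np.zeros(d.shape,np.uint8);m[135:225,240:290]=(hsv[135:225,240:290,1]<60)
v,u=np.nonzero(m)
P=np.ascontiguousarray(np.array([at(a,b,150) for a,b in zip(u,v)])[:,:2],dtype=np.float32);print('slot',cv2.minAreaRect(P),P.min(0),P.max(0))
for r in (160,178,200): print(at(u[v==r].min()-.5,r,150),at(u[v==r].max()+.5,r,150))
p,uv=pts(d,cal);k=(p[:,2]>146)&(p[:,2]<162)&(p[:,0]>425)&(p[:,0]<645)&(p[:,1]>-262)&(p[:,1]<-110)&(uv[:,1]<236)
for r in (135,160,180,205,230):
    q=p[k&(uv[:,1]==r)];print(r,q[:,0].min().round(1),q[:,0].max().round(1),q[:,1].mean().round(1))
for r in (180,200,300,330):
    q=p[k&(uv[:,0]==r)];print('col',r,q[:,1].min().round(1),q[:,1].max().round(1),q[:,0].mean().round(1))
for n,(a,b) in dict(tl=(160,121),tr=(355,121),bl=(163,239),br=(350,239)).items(): print(n,at(a,b,156))
E
```

```text
slot ((543.7520751953125, -182.008544921875), (10.007936477661133, 59.99986267089844), 2.4904603958129883) [ 538.7 -212.1] [ 550.  -151.9]
[ 538.5 -159.6  150. ] [ 548.  -159.3  150. ]
[ 539.3 -179.2  150. ] [ 549.  -178.8  150. ]
[ 539.2 -204.   150. ] [ 550.2 -203.6  150. ]
135 430.4 636.9 -133.8
160 431.9 636.9 -159.7
180 432.8 637.9 -181.4
205 433.2 638.3 -209.9
230 469.5 610.4 -237.6
col 180 -224.1 -121.7 457.3
col 200 -246.7 -120.9 478.5
col 300 -241.2 -117.0 586.1
col 330 -214.8 -116.7 615.5
tl [ 440.9 -123.5  156. ]
tr [ 634.9 -115.7  156. ]
bl [ 437.1 -252.2  156. ]
br [ 647.  -243.8  156. ]
```

```bash
cat > slot.py <<'E'
from h import *
s=manip.read_state();print(s['eef_pos'].round(1),s['eef_rot'].round(4),s['clock'],s['qd'].round(3))
cal=manip.calibration('wrist');im,d=manip.camera('wrist')
K=np.array(cal['intrinsics']);T=np.array(cal['pose'])
def at(u,v,z):
    r=T[:3,:3]@np.array([(u-K[0,2])/K[0,0],-(v-K[1,2])/K[1,1],-1]);return T[:3,3]+r*(z-T[2,3])/r[2]
hsv=cv2.cvtColor(im,cv2.COLOR_RGB2HSV)
p,uv=pts(d,cal)
k=(abs(p[:,0]-544)<30)&(abs(p[:,1]+185)<45)&(p[:,2]>125)&(p[:,2]<160)
w=uv[k];w=w[hsv[w[:,1],w[:,0],1]<60]
P=np.ascontiguousarray([at(a,b,150)[:2] for a,b in w],dtype=np.float32);print('slot',len(w),cv2.minAreaRect(P))
k=(p[:,2]>147)&(p[:,2]<162)&(abs(p[:,0]-540)<112)&(abs(p[:,1]+185)<75);print('lid',p[k][:,2].mean())
B=np.zeros(d.shape,np.uint8);B[uv[k][:,1],uv[k][:,0]]=1
# top edge points y max by column
E=[];
for c in range(180,345,5):
    q=p[k&(uv[:,0]==c)]
    if len(q): E.append(q[q[:,1].argmax()])
E=np.array(E);print('north edge',np.polyfit(E[:,0]-540,E[:,1],1),E[:,2].mean())
save(im,'slot%d'%(s['clock']*100))
E
python3 slot.py; python3 - <<'E'
from h import *
# bowl/jar cross-check between cameras
for c in ['scene','wrist']:
    im,d=manip.camera(c)
    cal=manip.calibration(c)
    for q in ['bowl','jar']:
        r=manip.cut_out(q,c)[0];p,_=pts(d,cal,r['mask']);z=np.percentile(p[:,2],95);t=p[abs(p[:,2]-z)<6];print(c,q,cv2.minEnclosingCircle(np.ascontiguousarray(t[:,:2],dtype=np.float32)),z)
E
```

```text
[ 538.7 -192.4  449.3] [ 3.1408e+00 -1.3000e-03  1.6111e+00] 1.45 [-0.089 -0.039  0.065 -0.004 -0.015  0.075]
slot 510 ((540.8566284179688, -186.5843963623047), (10.24686050415039, 60.55464553833008), 1.3706790208816528)
lid 151.4488462555821
north edge [ 2.30668699e-02 -1.23170925e+02] 154.36821606004648
scene bowl ((598.6885986328125, -8.511289596557617), 56.16205596923828) 51.746571170798745
scene jar ((477.27764892578125, -13.792786598205566), 31.666051864624023) 98.9089770889741
wrist bowl ((602.078125, -5.7434563636779785), 54.6163215637207) 49.09067449311529
wrist jar ((478.3744201660156, -11.823780059814453), 30.55538558959961) 94.70261161006216
```

```bash
python3 -m creep '{"slide":[[0.4,4,0],[0.4,6,0],[0.4,6,0],[0.4,6,0],[0.3,6,0],[0.3,6,0],[0.3,3.9,0],[0,0,0]],"turn":[0.052,0.052,0.052,0.052,0.052,0.052,0.053,0],"claw":[1,1,1,1,1,1,1,1]}'
python3 -m creep '{"slide":[[0,0,0],[0,0,0]],"turn":[0,0],"claw":[1,1]}'
cat > tal.py <<'E'
from h import *
s=manip.read_state();print(s['eef_pos'].round(1),s['eef_rot'].round(4),s['clock'],abs(s['qd']).max())
cal=manip.calibration('wrist');im,d=manip.camera('wrist');save(im,'tal%d'%(s['clock']*100))
p,uv=pts(d,cal)
for n,lo,hi,R in (('top',108,124,42),('stand',24,36,60)):
    k=(np.hypot(p[:,0]-560,p[:,1]-181)<R)&(p[:,2]>lo)&(p[:,2]<hi)
    print(n,k.sum(),cv2.minAreaRect(np.ascontiguousarray(p[k][:,:2],dtype=np.float32)),p[k][:,2].mean())
E
python3 tal.py; ls pics
```

```text
clock: 2.8
eef_pos: [559.2, 182.3, 449.5]
eef_rot: [-3.141, -0.0, 1.962]
wrist_force: [0.1, -0.5, 0.1]
finger_gap: 93.6
finger_force: 0.0
clock: 3.05
eef_pos: [559.5, 179.6, 449.9]
eef_rot: [3.141, 0.0, 1.957]
wrist_force: [-0.3, 0.4, -0.1]
finger_gap: 93.7
finger_force: 0.0
[559.5 179.6 449.9] [3.1413e+00 2.0000e-04 1.9575e+00] 3.05 0.004219766330702705
top 330 ((559.8319702148438, 183.1988525390625), (7.420241355895996, 59.46343994140625), 22.28619956970215) 115.11143517097211
stand 1338 ((559.9650268554688, 182.97186279296875), (44.034881591796875, 90.06255340576172), 22.646991729736328) 29.14164266803454
scene1.png
side1.png
slot145.png
tal305.png
w1.png
```

```bash
python3 -m creep '{"slide":[[0,0.3,-1.5],[0,0,-3],[0,0,-3],[0,0,-3],[0,0,-3],[0,0,-2],[0,0,-1.1],[0,0,0]],"turn":[0.005,0,0,0,0,0,0,0],"claw":[0.4,0.4,0.4,0.4,0.4,0.4,0.4,0.4]}' 40
python3 -m creep '{"slide":[[0,0,0],[0,0,0],[0,0,0],[0,0,0],[0,0,0]],"turn":[0,0,0,0,0],"claw":[0.3,0,0,0,0]}' 40
```

```text
clock: 4.1
eef_pos: [559.3, 183.9, 282.9]
eef_rot: [-3.14, -0.0, 1.965]
wrist_force: [0.1, -0.2, -0.0]
finger_gap: 37.7
finger_force: 0.0
clock: 4.72
eef_pos: [559.4, 184.0, 284.0]
eef_rot: [3.141, 0.0, 1.965]
wrist_force: [-0.0, -0.2, 3.3]
finger_gap: 7.9
finger_force: 40.0
```

```bash
python3 -m creep '{"slide":[[0,0,0.6],[0,0,1.2],[0,0,2],[0,0,3],[0,0,3.5],[0,0,3.5],[0,0,3],[0,0,1.2]],"turn":[0,0,0,0,0,0,0,0],"claw":[0,0,0,0,0,0,0,0]}'
python3 -m creep '{"slide":[[-0.3,-3.5,0],[-0.3,-5.7,0],[-0.3,-6,0],[-0.3,-6,0],[-0.3,-6,0],[-0.3,-6,0],[-0.1,-6,0],[0,-3.7,0]],"turn":[-0.05,-0.05,-0.05,-0.05,-0.05,-0.05,-0.05,-0.02],"claw":[0,0,0,0,0,0,0,0]}'
python3 -m creep '{"slide":[[0,0,0],[0,0,0],[0,0,0],[0,0,0]],"turn":[0,0,0,0],"claw":[0,0,0,0]}'
python3 slot.py
```

```text
clock: 5.72
eef_pos: [559.1, 183.9, 465.8]
eef_rot: [3.139, 0.0, 1.965]
wrist_force: [-0.4, 0.2, -2.0]
finger_gap: 7.5
finger_force: 40.0
clock: 6.72
eef_pos: [539.8, -247.6, 462.8]
eef_rot: [-3.14, -0.001, 1.592]
wrist_force: [0.0, -0.5, -0.8]
finger_gap: 7.4
finger_force: 40.0
clock: 7.22
eef_pos: [540.5, -244.2, 463.8]
eef_rot: [3.141, 0.0, 1.596]
wrist_force: [0.1, 0.0, -1.9]
finger_gap: 7.4
finger_force: 40.0
[ 540.5 -244.2  463.8] [3.1414e+00 1.0000e-04 1.5960e+00] 7.225 [-0.004  0.002 -0.002 -0.001  0.001 -0.   ]
slot 545 ((541.1323852539062, -187.15560913085938), (9.899653434753418, 58.6333122253418), 1.2590045928955078)
lid 151.59750308236707
north edge [ 2.47561610e-02 -1.23533247e+02] 155.39064713121107
```

```bash
ls -t pics | head -1; cp pics/$(ls -t pics|head -1) pics/look.png
```

```text
slot722.png
```

View pics/look.png

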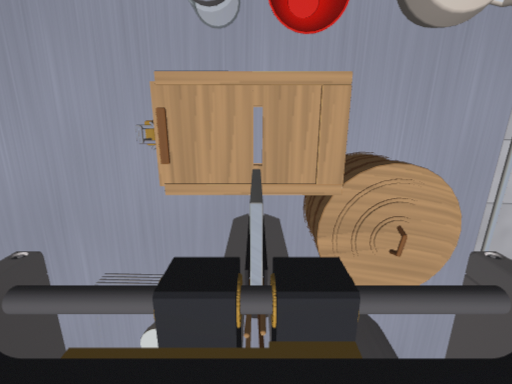

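The slot's centre works out at about (541.1, -188.7), and the tally hangs straight in the grip. The slot shows at columns 253–263, rows 107–165. I'll go 6 mm above it.

```bash
python3 -m creep '{"slide":[[0.06,2,0],[0,2.6,0],[0,1.04,-1],[0,0,-1.6],[0,0,-1],[0,0,0],[0,0,0],[0,0,0]],"turn":[0,0,0,0,0,0,0,0],"claw":[0,0,0,0,0,0,0,0]}'
```

```text
clock: 8.28
eef_pos: [541.0, -188.8, 428.1]
eef_rot: [3.141, 0.0, 1.594]
wrist_force: [-0.2, 0.5, -2.4]
finger_gap: 7.7
finger_force: 40.0
```

```bash
python3 -m creep '{"slide":[[0,0,-0.2],[0,0,-0.2],[0,0,-0.2],[0,0,-0.1],[0,0,-0.1],[0,0,0]],"turn":[0,0,0,0,0,0],"claw":[0,0,0,0,0,0]}'; python3 -c "
from cell import manip
s=manip.read_state();print(s['eef_pos'],s['wrist_force'],s['moment'])"
```

```text
clock: 9.02
eef_pos: [541.0, -188.6, 419.6]
eef_rot: [-3.141, -0.0, 1.595]
wrist_force: [-0.9, -0.6, -2.2]
finger_gap: 7.6
finger_force: 40.0
[ 540.99415833 -188.59650824  419.5779457 ] [-0.8550947  -0.64412262 -2.21707121] [-0.03818301 -0.01583146  0.02696949]
```

```bash
python3 -m creep '{"slide":[[0,0,-0.15],[0,0,-0.15],[0,0,-0.15],[0,0,-0.15],[0,0,0]],"turn":[0,0,0,0,0],"claw":[0,0,0,0,0]}'
```

```text
clock: 9.65
eef_pos: [541.0, -188.6, 413.5]
eef_rot: [-3.141, -0.0, 1.595]
wrist_force: [0.1, 0.9, -1.2]
finger_gap: 7.6
finger_force: 40.0
```

```bash
python3 -m creep '{"slide":[[0,0,-0.3],[0,0,-0.3],[0,0,-0.3],[0,0,-0.3],[0,0,0]],"turn":[0,0,0,0,0],"claw":[0,0,0,0,0]}'
```

```text
clock: 10.28
eef_pos: [541.0, -188.6, 401.1]
eef_rot: [-3.141, -0.0, 1.595]
wrist_force: [-1.7, -0.3, -2.3]
finger_gap: 8.0
finger_force: 40.0
```

No flap force shows up yet, so I'll check with pictures.

```bash
python3 - <<'E'
from h import *
w,_=manip.camera('wrist');s,_=manip.camera('side')
c=cv2.resize(s[100:210,230:350],None,fx=3.4,fy=3.4,interpolation=cv2.INTER_CUBIC)
w=w[:374]
save(np.hstack([cv2.resize(w,(390,374)),c[:374,:400]]),'chk')
st=manip.read_state();print(st['wrist_force'],st['moment'],st['eef_pos'])
E
```

```text
[-1.26560841  0.44232815 -1.48455576] [-0.06358221  0.27854566 -0.03706877] [ 540.98745659 -188.61737866  401.42006846]
```

View pics/chk.png

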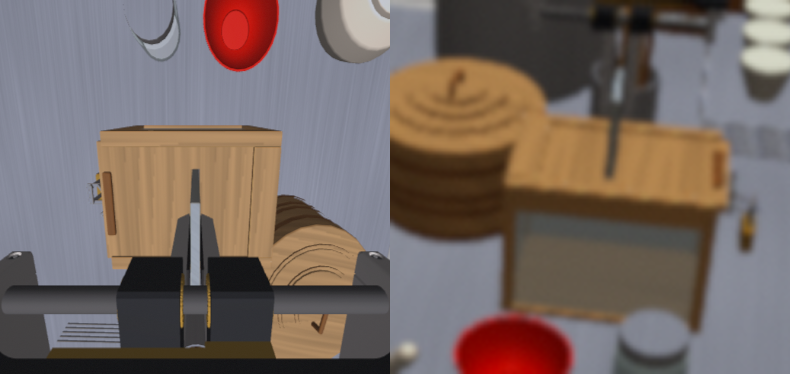

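The plate stands in the slot: its wrist-view foot is at about (195,170) and its side-view foot at (612,178). Loads are small, so I'll carry on down.

```bash
python3 -m creep '{"slide":[[0,0,-0.3],[0,0,-0.3],[0,0,-0.3],[0,0,0]],"turn":[0,0,0,0],"claw":[0,0,0,0]}';python3 -m creep '{"slide":[[0,0,-0.3],[0,0,-0.3],[0,0,-0.3],[0,0,0]],"turn":[0,0,0,0],"claw":[0,0,0,0]}'
```

```text
clock: 10.88
eef_pos: [541.0, -188.6, 392.3]
eef_rot: [-3.141, -0.0, 1.595]
wrist_force: [-0.6, -1.0, -1.9]
finger_gap: 7.5
finger_force: 40.0
clock: 11.38
eef_pos: [541.0, -188.6, 383.3]
eef_rot: [-3.141, -0.0, 1.595]
wrist_force: [0.4, 0.2, -1.4]
finger_gap: 8.1
finger_force: 40.0
```

```bash
python3 -m creep '{"slide":[[0,0,-0.4],[0,0,-0.4],[0,0,-0.4],[0,0,0],[0,0,0]],"turn":[0,0,0,0,0],"claw":[0,0,0,0,0]}'; python3 - <<'E'
from h import *
w,d=manip.camera('wrist');s,_=manip.camera('side')
c=cv2.resize(s[100:210,230:350],None,fx=3.4,fy=3.4,interpolation=cv2.INTER_CUBIC)
save(np.hstack([cv2.resize(w[:374],(390,374)),c[:374,:400]]),'chk2')
p,uv=pts(d,manip.calibration('wrist'))
k=(abs(p[:,0]-541)<8)&(abs(p[:,1]+188.6)<36)
h=cv2.minAreaRect(np.ascontiguousarray(p[k&(p[:,2]>155)][:,:2],dtype=np.float32));print(h)
print(np.histogram(p[k][:,2],bins=range(100,320,10)))
E
```

```text
clock: 12.0
eef_pos: [541.0, -188.6, 371.7]
eef_rot: [-3.142, 0.0, 1.595]
wrist_force: [-1.0, -0.0, -1.9]
finger_gap: 8.1
finger_force: 40.0
((540.9779052734375, -184.69174194335938), (62.281463623046875, 15.988316535949707), 89.94720458984375)
(array([   0,    0,   12,   22,  316,  106,   41,   84,  106,  134, 1216,
        128,  183,  202,  227,   52,   81,  291, 1757, 2149, 1876]), array([100, 110, 120, 130, 140, 150, 160, 170, 180, 190, 200, 210, 220,
       230, 240, 250, 260, 270, 280, 290, 300, 310]))
```

View pics/chk2.png

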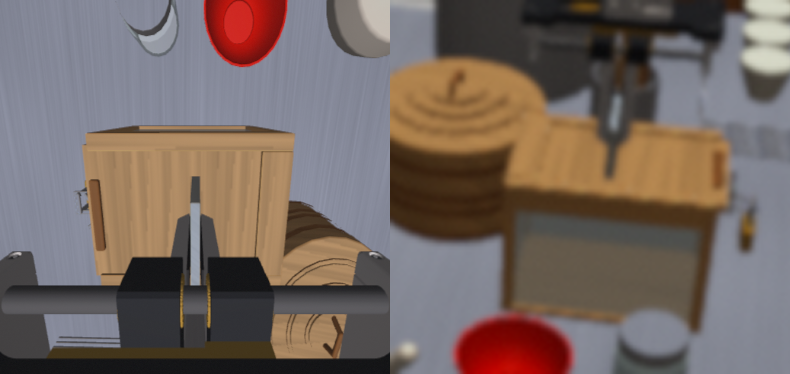

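The plate's top edge reads about 204 mm, so its foot is 50 mm below the lid and past the flap. Now I'll let go.

```bash
python3 -m creep '{"slide":[[0,0,0],[0,0,0],[0,0,0],[0,0,0],[0,0,0],[0,0,0],[0,0,0],[0,0,0]],"turn":[0,0,0,0,0,0,0,0],"claw":[0.3,0.3,0.3,0.3,0.3,0.3,0.3,0.3]}'
python3 -m creep '{"slide":[[0,0,1],[0,0,2],[0,0,3],[0,0,3],[0,0,2],[0,0,0],[0,0,0],[0,0,0]],"turn":[0,0,0,0,0,0,0,0],"claw":[0.3,0.3,0.3,0.3,0.3,0.3,0.3,0.3]}'
python3 - <<'E'
from h import *
w,d=manip.camera('wrist');s,_=manip.camera('side')
c=cv2.resize(s[100:210,230:350],None,fx=3.4,fy=3.4,interpolation=cv2.INTER_CUBIC)
save(np.hstack([cv2.resize(w[:374],(390,374)),c[:374,:400]]),'chk3')
p,uv=pts(d,manip.calibration('wrist'))
k=(abs(p[:,0]-541)<60)&(abs(p[:,1]+188.6)<36)
print(np.histogram(p[k][:,2],bins=range(100,320,10)))
E
```

```text
clock: 13.1
eef_pos: [541.0, -188.6, 371.6]
eef_rot: [-3.142, -0.0, 1.595]
wrist_force: [-0.3, 0.0, -0.4]
finger_gap: 28.3
finger_force: 0.0
clock: 14.1
eef_pos: [541.0, -188.6, 480.7]
eef_rot: [-3.14, -0.001, 1.595]
wrist_force: [0.0, -0.6, 0.1]
finger_gap: 28.3
finger_force: 0.0
(array([   0,    0,    0,   82, 3969, 1686,    0,    0,    0,    0,    0,
          0,    0,    0,    0,    0,    0,    0,  135,  263,  327]), array([100, 110, 120, 130, 140, 150, 160, 170, 180, 190, 200, 210, 220,
       230, 240, 250, 260, 270, 280, 290, 300, 310]))
```

View pics/chk3.png

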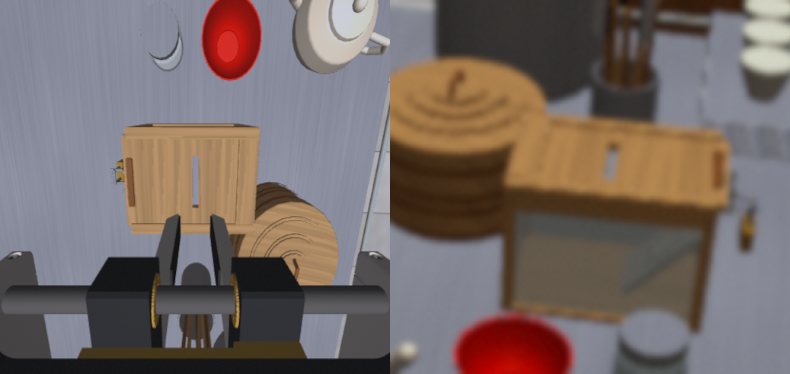

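The tally has gone into the box: it shows through the pane at about (660,260). The slot at (195,180) is shut again by the flap, and nothing stands above the lid. I'll hand the job in.

```bash
python3 -c "
from cell import manip
print(manip.sign_off())"
```

```text
the job is handed in; nothing more can be done
None
```

The tally was drawn from its stand and posted upright through the slot; it now lies wholly inside the box, nothing else was knowingly touched, and I handed in at about 14 s (wrist readings stayed within about 3.5 N, so I never clearly felt the flap).

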